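Brace a solvent can and twist its cap loose

ROBOT

A 6-joint arm with a two-finger parallel gripper is mounted at the origin on a cart in front of the work surface, level with it; the furniture and walls round the work are solid. World frame = base frame: x ahead of the robot, y to its left, z up, the work surface at z = 0. Lengths are in mm, angles in degrees, forces in N, time in s.
With the tool pointing down it reaches from about 350 to 850 mm from the base axis. Payload 8.1 kg.
Tool frame: the origin (TCP) lies between the finger pads; the fingertips stand 11 mm ahead of it and the grasp point (between the pads) lies 8 mm behind it; z points along the fingers, y is the line along which they close (so a half turn about z gives the same grasp; the last joint's range is limited). The gripper opens to 85 mm and grips with 20 to 120 N. Pads are 22 mm wide; open, the fingers measure 114 mm over their backs; the gripper's body (76 mm by 85 mm) begins 54 mm behind the grasp point. The pads swing forward as they close: fully open they stand 13 mm farther back than shut.
Start: joints at [66.039, 7.471, 85.268, -0, 87.261, -4.893], TCP at [195.993, 567.091, 220.592] pointing down, gripper open.
Joint ranges: [-169.43, 169.43], [-51.17, 129.36], [1.28, 143.12], [-76.62, 256.62], [0, 156.53], [-152.29, 152.29]. Speed limits (degrees/s): [136.94, 136.94, 159.86, 180, 180, 180].

INTERFACE

Orientations are given as [roll, pitch, yaw] about the fixed x, y, z axes, in that order (R = Rz(yaw) Ry(pitch) Rx(roll)).
In Python, from bench import r, snapshot, get_calibration gives the robot as it stands.
- The arm moves only by the tool step_arm, never from a script. Its argument "rows" is a list of rows, each a list of 2 entries, a list of its own where there are three numbers: the shift along the tool's x, y, z in mm, then the turn about the tool's z in degrees. In form: [[[tx, ty, tz], yaw], ...]. A call has 1 to 12 rows; each row is the pose to reach, as a shift and turn from the pose commanded when the call began, along the tool's axes at that moment; what a row does not reach only later rows make up. A row lasts 1/10 s, in which the tool goes at most 50 mm and 8.59 degrees, less where a joint would pass 70% of its speed; a pose out of reach is approached as far as the arm can. A call with a gripper value outside its range is refused whole. "fingers" is the opening, from 0 (shut) to 1 (fully open), set as the call begins (left out, the last holds). The fingers move at their own pace and stop on an object; "squeeze" is the grip in N (left out, the last holds). Time passes only in rows, so rows that repeat a pose let the fingers close. It gives the time, the measured TCP pose, the force, the opening and the grip force at its end, in the units of the state.
- r.sense(): the state, without advancing time (a new reading comes with each control period).
- snapshot(name): name is "scene" or "side" or "wrist"; returns the picture (480x640x3 uint8, blue, green, red); there is no depth.
- get_calibration(name): a dict with "fovy" (degrees; the focal length in pixels is half the picture's height over the tangent of half this angle, whatever the lens; pixels are square), "cx", "cy" (the principal point, pixels), "eye" and "orientation" of the camera in the world. Camera axes: x right, y up, looking along -z (the intrinsics and any distortion apply to the point x, -y, -z); pixel columns grow to the right and rows downward; lengths in mm; the calibration is good to about 2 mm. A picture is of the moment at which its call begins: read the wrist's pose just before it. get_calibration takes no time and is no camera call; for the wrist camera it gives the pose at the moment of the call.
- r.hand_in(): hands the job in; it is judged then, once.
The state is a dict: "time": time; "joint_pos": joint angles; "qd": joint speeds; "joint_efforts": joint torques, N m; "tool_pos": TCP position; "tcp_rot": TCP orientation; "ft_force": force on the tool from outside, world axes, zero at the start; "wrist_torque": the same for the moment, N m; "finger_gap": finger opening in mm; "grip_force": force on a finger pad.
Only numpy, scipy, OpenCV 4.12 (cv2) and the standard library are available. Lean on these libraries where they do the work, as an engineer would, in place of code of your own. Each camera call takes 0.05 s, during which the arm holds its last target. There are 200 camera calls.

TASK

Lift the rectangular steel can off its stand by the strap handle, set it down fully home in the wooden holding tray beside it, which braces it against turning, and let go. Then twist the tight cap anticlockwise (seen from above), stop turning when its threads let go, about 80 degrees on, and lift it straight up just clear of the mouth. Keep the can upright and the things around undisturbed; finish while holding the cap, level, just above the open mouth.

Things in the scene. Friction and masses are not known exactly. Their poses are not given: they have to be found in the camera images.
- can_handle (a point): middle of the grip of the strap handle on the can: a flat bar 12 mm wide (x), 66 mm long (y), 10 mm thick, with 21 mm free below it. The point lies 26 mm above the can's flat top, 176 mm above its underside and 16 mm from the can's middle towards -y. Axes are the can's own: y runs along the can towards the cap, z up
- can_foot (a point): middle of the underside of the rectangular steel can, 84 (x) x 170 (y) x 150 mm high without neck and handle, 0.6 to 0.87 kg with its cap, balanced near its middle; axes are the can's own: y along the can towards the cap, z up. At the start it stands loose on the steel stand
- can_mouth (a point): middle of the can's mouth (top of the rubber seal on its neck), 208 mm above the underside, 53 mm from the can's middle towards +y. Neck 42 mm in diameter, with three thread ramps outside
- cap_centre (a point): middle of the cap, half-way up: dark ribbed round cap, 60 mm in diameter, 28 mm high, 0.1 kg, z up. Shut, it lies 10 mm below can_mouth; the cap's top is then 212 mm above the can's underside and 31 mm above the handle bar, so fingers holding its upper 25 mm pass over the handle. Tight: turning it takes 0.3 to 0.5 N m, and an unbraced can turns along with it
- cap_edge (a point): middle of the cap's lower edge, 24 mm below can_mouth when shut; cap's own axes. Thread: three lugs, loosened anticlockwise from above; the cap rises 2.4 mm as it turns, the lugs come free after 50 to 63 degrees and meet the next stop at 92 degrees or more: turned 65 to 88 degrees it lifts straight off. It stays where it is left, so several grasps are possible
- tray_floor (a point): middle of the floor of the wooden holding tray, 12 mm above the bench: a plywood base fixed to the bench with four battens round a pocket of 90 x 176 mm, 3 mm wider than the can on every side. Batten tops 46 mm above the bench, their inner upper edges bevelled 9 mm. x is along the pocket's short side, y along its long side. The can fits either way round
- stand: the steel stand, fixed; origin under its middle on the bench, x along its short side, y along its long side, top 80 mm up
- insulating_tape: bystander: black roll of tape, 69 mm in diameter, 19 mm high, at the back; origin under its middle
- screw_tin: bystander: open tin of screws, 75 mm in diameter, 46 mm high, on the left; origin under its middle
- hammer: bystander: hammer 301 x 110 x 35 mm lying on the right; origin under its middle
There are look-alikes about, which are no part of the job. Leave any blue or orange look-alike of the part that bears cap_centre alone.

How it is judged (in metres and radians):
On the way, in this order (a step that is already met when the one before it is completed fails the run):
1. the can is lifted clear of the stand (contact force between can and stand below 0.05 N and height (world z) of can_foot above 0.083 m), for 0.2 s.
2. the can is fully home in the tray, with the cap still shut, and let go (horizontal distance between can_foot and tray_floor below 0.008 m and z of can_foot in the frame of tray_floor below 0.003 m and angle between can's own z axis and vertical below 0.04 rad and z of cap_edge in the frame of can_mouth below -0.021 m and contact force between the fingers and can below 0.1 N), for 0.2 s.
3. the cap is turned out of its threads while the can sits in the tray (angle between the x axis of cap and the x axis of can, either way round above 1 rad and z of cap_edge in the frame of can_mouth below -0.012 m and z of can_foot in the frame of tray_floor below 0.005 m and horizontal distance between can_foot and tray_floor below 0.008 m).
At the end, for the whole second after the job is handed in: the can stands home in the tray (within 8 mm of its middle, 3 mm of its floor, 2 degrees of upright), let go; the cap is held still in the fingers over the mouth (within 20 mm sideways, 11 degrees of level), its lower edge 2 to 50 mm above the mouth, touching nothing of the can (horizontal distance between can_foot and tray_floor below 0.008 m and z of can_foot in the frame of tray_floor below 0.003 m and angle between can's own z axis and vertical below 0.04 rad and z of cap_edge in the frame of can_mouth between 0.002 and 0.05 m and horizontal distance between cap_edge and can_mouth below 0.02 m and angle between cap's own z axis and vertical below 0.2 rad and contact force between the fingers and cap above 1 N and contact force between cap and can below 0.05 N and contact force between the fingers and can below 0.1 N and linear speed of cap below 0.02 m/s); the arm keeps its last pose, push and grip.
It fails at once if the can is tipped (angle between can's own z axis and vertical above 0.35 rad).
It fails at once if a bystander is disturbed (distance of any of insulating_tape, screw_tin, hammer from where it was at the start of the episode above 0.03 m).
It also fails if it takes over 50 s, if anything falls off the work surface, if the arm or the gripper's body presses on something with over 40 N, if the wrist force passes 120 N, or if a joint passes its speed limit or range.

## Working session

There is one attempt and no reset: what is moved stays moved. The work goes in short steps, Python scripts to look and compute and a tool call to move; the robot and the scene stay as the last step left them, time stands still between calls to the robot, and variables do not carry over. Pictures are saved under pics/ and viewed, at most 10 in all, crops included, and the job is handed in when it is done.

Besides the shell and the picture viewer there is one more tool, called after "Emit:" in YAML: its name, and indented under it one key for each argument. step_arm: Moves the arm, as the interface text tells. Its arguments: {"type":"object","properties":{"rows":{"type":"array"},"fingers":{"type":"number"},"squeeze":{"type":"number"}},"required":["rows"]}

```bash
mkdir -p pics; ls
python3 - <<'E'
from bench import r, snapshot, get_calibration
import cv2
print(r.sense())
for n in("scene","side","wrist"):
    print(n,get_calibration(n)); cv2.imwrite(f"pics/{n}0.png",snapshot(n))
E
```

```text
pics
{'time': 0.0, 'joint_pos': array([ 6.60394368e+01,  7.51576477e+00,  8.53284096e+01,  4.40620821e-04,
        8.72623353e+01, -4.89218644e+00]), 'qd': array([ 0.04484304,  0.02640784, -0.00939535, -0.08331026,  0.17683179,
       -0.04260114]), 'joint_efforts': array([ 2.32228349e-04, -5.69376469e+01, -5.00567079e+01,  7.88408238e-05,
        1.44624675e-02, -2.85049492e-05]), 'tool_pos': array([195.75395635, 566.56831118, 219.5459477 ]), 'tcp_rot': array([-1.79893916e+02, -9.52172933e-03,  1.60931593e+02]), 'ft_force': array([ 0.76692685, -0.20845494,  0.06953596]), 'wrist_torque': array([-0.0174293 ,  0.00728607, -0.06336042]), 'grip_force': 0.0, 'finger_gap': 85.50689717520449}
scene {'fovy': 50.91416579512427, 'cx': 320.99900005485426, 'cy': 240.81991543962448, 'eye': array([  59.43434305, -345.38858918, 1314.51258729]), 'orientation': array([ 28.51550597,  -0.28652109, -56.6262819 ])}
side {'fovy': 54.56611915241534, 'cx': 313.6343226929759, 'cy': 239.09634716627411, 'eye': array([343.20137345, 990.51520126, 695.48351739]), 'orientation': array([  62.2822679 ,   -0.49331013, -167.62682336])}
wrist {'fovy': 68.88802182108661, 'cx': 320.56742838918353, 'cy': 246.69299131405842, 'eye': array([133.17657844, 588.45324562, 373.16792646]), 'orientation': array([-1.49143232e+01,  2.58479481e-02,  7.09754105e+01])}
```

View pics/scene0.png

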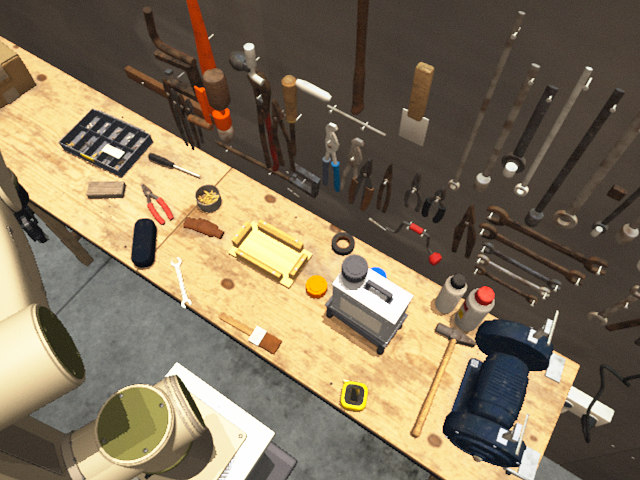

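View pics/side0.png

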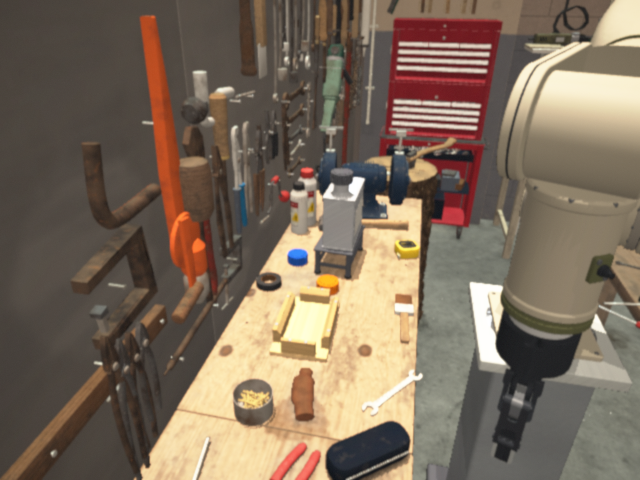

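The scene shows these candidates for the cap: the dark cap on the can (354,270), the orange one on the bench (316,286), and the blue one behind the can (378,275). I choose the dark cap. The can's handle is at (380,290), the tray at (270,252), the tape at (343,243) and the hammer at (445,380). I'll check the choice in a close crop.

Run:
```python
import cv2
a=cv2.imread("pics/scene0.png")[215:365,225:425]
cv2.imwrite("pics/crop1.png",cv2.resize(a,None,fx=4,fy=4,interpolation=cv2.INTER_CUBIC))
a=cv2.imread("pics/side0.png")[160:370,255:415]
cv2.imwrite("pics/crop2.png",cv2.resize(a,None,fx=2.8,fy=2.8,interpolation=cv2.INTER_CUBIC))
```

```text
(no output)
```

View pics/crop1.png

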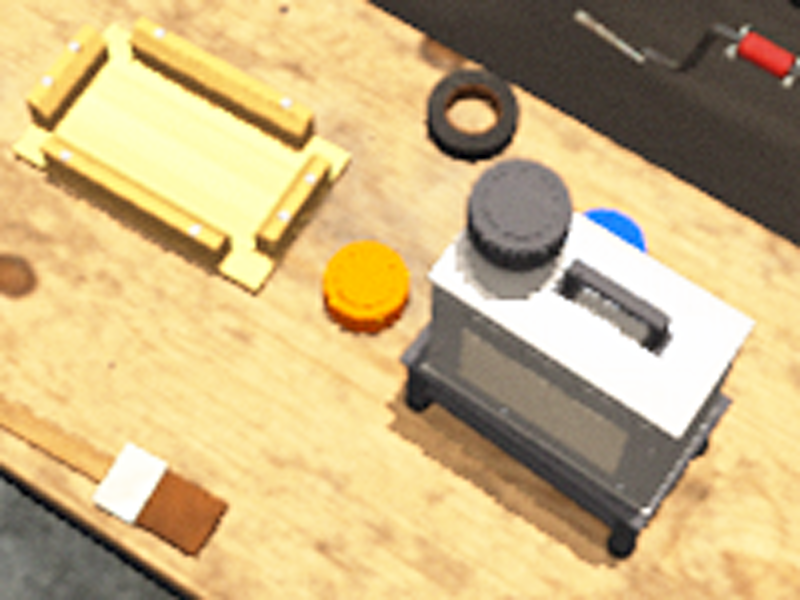

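View pics/crop2.png

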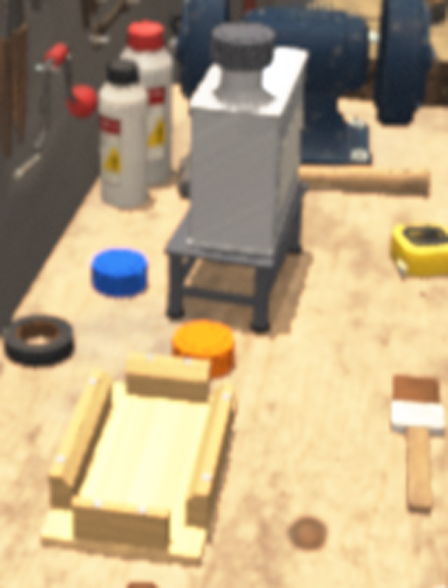

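```bash
cat > h.py <<'E'
import numpy as np
from scipy.spatial.transform import Rotation as R
from scipy.optimize import least_squares
def Rm(o): return R.from_euler('xyz',o,degrees=True).as_matrix()
def f(c): return 240/np.tan(np.radians(c['fovy']/2))
def proj(c,P):
    q=(np.atleast_2d(P)-c['eye'])@Rm(c['orientation'])
    return np.c_[c['cx']+f(c)*q[:,0]/-q[:,2], c['cy']-f(c)*q[:,1]/-q[:,2]]
def ray(c,uv,z):
    uv=np.atleast_2d(uv).astype(float)
    d=np.c_[(uv[:,0]-c['cx'])/f(c),-(uv[:,1]-c['cy'])/f(c),-np.ones(len(uv))]@Rm(c['orientation']).T
    return c['eye']+d*((z-c['eye'][2])/d[:,2])[:,None]
def place(p,L):  # p=x,y,yaw(deg); z0 in L
    L=np.atleast_2d(L).astype(float);return L@R.from_euler('z',p[2],degrees=True).as_matrix().T+[p[0],p[1],0]
def fit(obs,p0):  # obs: (calib,uv,local xyz with world z)
    g=lambda p:np.concatenate([(proj(c,place(p,L))-uv).ravel() for c,uv,L in obs])
    s=least_squares(g,p0,loss='soft_l1');return s.x,g(s.x).reshape(-1,2).round(1)
E
python3 - <<'E'
from h import *
from bench import get_calibration as G
s,d=G("scene"),G("side")
S=lambda *a:np.array(a)/4+[225,215]
D=lambda *a:np.array(a)/2.8+[255,160]
print("tray c",ray(s,S((184,156)),12)); t=ray(s,S((15,152),(118,25),(350,160),(255,290)),12);print(t)
p,e=fit([(s,S((430,275),(755,322),(680,435)),[[-42,85,230],[42,-85,230],[-42,-85,230]]),
 (s,S((520,200),(572,268),(665,325)),[[0,53,292],[0,17,261],[0,-49,261]]),
 (d,D((244,38),(193,108),(190,238),(272,252)),[[0,53,292],[42,85,230],[42,85,80],[-42,85,80]])],[600,0,0])
print(p,e)
print(proj(d,place([t[:,0].mean(),t[:,1].mean(),0],[0,0,12])), D((45,540),(200,552)),ray(d,D((45,540),(200,552)),12))
E
```

```text
tray c [[537.67355143 135.3223037   12.        ]]
[[472.69735511 239.30819967  12.        ]
 [599.56963288 241.61443702  12.        ]
 [601.37360907  33.27001475  12.        ]
 [479.98617388  31.91059264  12.        ]]
[ 512.06747629 -197.4208717    -1.26664435] [[-0.3  0.7]
 [-0.4  0.1]
 [-0.1  0.4]
 [ 0.1  1.7]
 [-0.5 -1.3]
 [ 1.2 -0.2]
 [ 0.  -2.2]
 [-0.8 -1.9]
 [-0.7  2.2]
 [ 0.2  0.9]]
[[307.86116615 323.17137887]] [[271.07142857 352.85714286]
 [326.42857143 357.14285714]] [[592.56687243 253.95984774  12.        ]
 [473.81630366 240.43853099  12.        ]]
```

```bash
cat >> h.py <<'E'
def delta(st,tgt,yaw):
    "tool-frame shift and turn from the measured pose to target (pointing down)"
    M=Rm([180,0,st['tcp_rot'][2]])
    t=M.T@(np.array(tgt)-st['tool_pos']); return t.round(1),round((-(yaw-st['tcp_rot'][2])+180)%360-180,1)
E
python3 - <<'E'
from h import *
from bench import r
st=r.sense()
print(delta(st,[450,200,400],90), delta(st,[537,110,350],90))
E
```

```text
(array([-360. , -263.5, -180.3]), np.float64(70.9)) (array([-471.7, -320.2, -130.3]), np.float64(70.9))
```

Emit:
step_arm:
  rows:
    - [[-40,-27,-40],7]
    - [[-79,-54,-80],14]
    - [[-118,-80,-110],21]
    - [[-157,-107,-130],28]
    - [[-197,-134,-130],35]
    - [[-236,-160,-130],42]
    - [[-275,-187,-130],49]
    - [[-315,-214,-130],56]
    - [[-354,-240,-130],63]
    - [[-393,-267,-130],71]
    - [[-433,-294,-130],71]
    - [[-472,-320,-130],71]

```text
time: 1.35
tool_pos: [532.9, 115.7, 350.5]
tcp_rot: [-180.0, -0.0, 89.9]
ft_force: [0.1, 1.2, 0.7]
finger_gap: 85.6
grip_force: 0.0
```

Emit:
step_arm:
  rows:
    - [[0,0,0],0]
    - [[0,0,0],0]

```text
time: 1.55
tool_pos: [532.3, 116.5, 349.8]
tcp_rot: [-179.9, -0.0, 89.8]
ft_force: [0.1, -0.4, -0.2]
finger_gap: 85.5
grip_force: 0.0
```

Run:
```python
from h import *
from bench import r,snapshot,get_calibration as G
import cv2,json
c=G("wrist");cv2.imwrite("pics/w1.png",snapshot("wrist"))
json.dump({k:np.array(v).tolist() for k,v in c.items()},open("w1.json","w"))
st=r.sense();print(st['time'],st['tool_pos'],st['tcp_rot'],c)
print(proj(c,[[537,136,12],[511,-197,230]]))
```

```text
1.6 [531.89019605 117.60843377 350.15701334] [-1.79936720e+02 -1.68326728e-02  8.98772450e+01] {'fovy': 68.88802182108661, 'cx': 320.56742838918353, 'cy': 246.69299131405842, 'eye': array([531.79849207, 182.03306251, 503.33429567]), 'orientation': array([-14.88993105,   0.12317758,  -0.18334465])}
[[325.17312365 187.88709515]
 [302.18302575 533.25220243]]
```

View pics/w1.png

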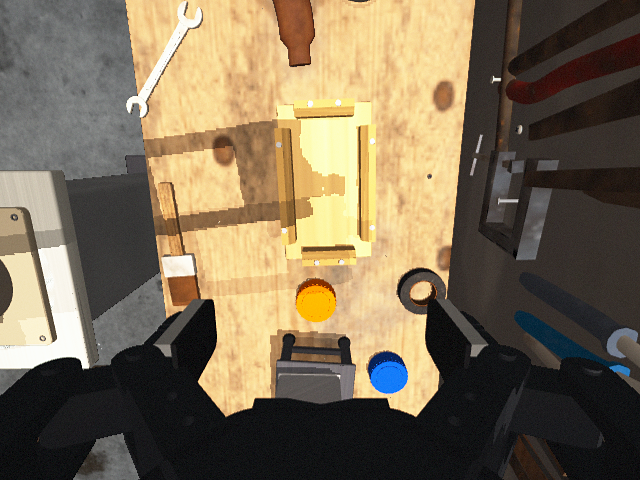

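The wrist picture shows the tray (base corners near (278,102), (371,101), (377,262), (286,265)), the orange cap (316,300), the blue cap (388,372), the tape (421,291) and the stand edge (315,380). I'll enlarge the tray.

Run:
```python
import cv2
a=cv2.imread("pics/w1.png")[90:275,265:390]
cv2.imwrite("pics/crop3.png",cv2.resize(a,None,fx=3.2,fy=3.2,interpolation=cv2.INTER_CUBIC))
```

```text
(no output)
```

View pics/crop3.png

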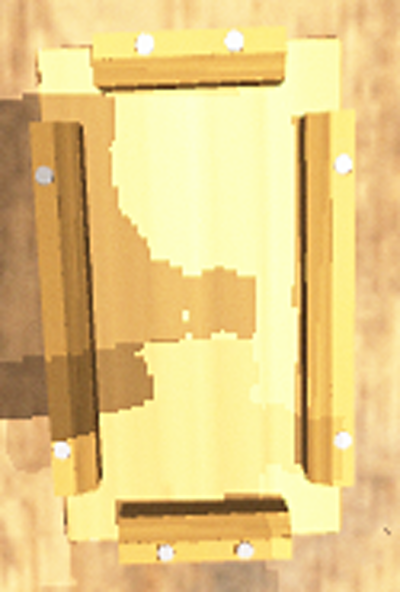

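Run:
```python
from h import *
import json
c={k:np.array(v) for k,v in json.load(open("w1.json")).items()}
W=lambda *a:np.array(a)/3.2+[265,90]
s=ray(c,W((145,43),(234,41),(344,163),(343,440),(245,550),(166,552),(62,451),(43,175)),46)
b=ray(c,W((38,50),(340,38),(340,532),(68,542)),12)
print(s.round(1),s.mean(0));print(b.round(1),b.mean(0))
y=lambda d:np.degrees(np.arctan2(-d[0],d[1]))
print(y(s[7]-s[6]),y(s[2]-s[3]),y(s[0]+s[1]-s[4]-s[5]),y(b[0]-b[3]),y(b[1]-b[2]))
from bench import r
print(delta(r.sense(),[511.5,-200,340],88.7))
```

```text
[[518.5 241.3  46. ]
 [552.4 241.9  46. ]
 [595.9 197.2  46. ]
 [599.3  86.7  46. ]
 [559.1  38.9  46. ]
 [525.3  38.1  46. ]
 [482.1  82.4  46. ]
 [478.  193.1  46. ]] [538.81347868 139.92376101  46.        ]
[[473.6 243.1  12. ]
 [597.3 247.3  12. ]
 [604.4  36.7  12. ]
 [479.9  32.3  12. ]] [538.79801158 139.85850989  12.        ]
2.150673323802611 1.7842934909641672 1.899625976970687 1.7163731517969605 1.9474197218516567
(array([-317.7,  -19.7,   10.2]), np.float64(1.2))
```

Emit:
step_arm:
  rows:
    - [[-46,-3,-5],0]
    - [[-92,-5,-10],0]
    - [[-138,-8,-15],1]
    - [[-184,-10,-20],1]
    - [[-230,-13,-20],1]
    - [[-276,-15,-20],1]
    - [[-322,-18,-20],1]
    - [[-367,-20,-20],1]
    - [[-367,-20,-20],1]
    - [[-367,-20,-20],1]

```text
time: 2.6
tool_pos: [511.7, -248.7, 370.5]
tcp_rot: [-180.0, -0.0, 88.9]
ft_force: [0.4, 0.8, -0.1]
finger_gap: 85.1
grip_force: 0.0
```

Run:
```python
from h import *
from bench import r,snapshot,get_calibration as G
import cv2,json
c=G("wrist");im=snapshot("wrist")
json.dump({k:np.array(v).tolist() for k,v in c.items()},open("w2.json","w"))
st=r.sense();print(st['time'],st['tool_pos'],st['tcp_rot'])
q=proj(c,place([512,-197.4,-1.3],[[0,53,292],[0,-16,261],[-42,-85,230],[42,85,230]]));print(q)
cv2.imwrite("pics/w2full.png",im)
a=im[30:430,130:530]; cv2.imwrite("pics/w2.png",cv2.resize(a,(600,600),interpolation=cv2.INTER_CUBIC))
```

```text
2.65 [ 511.94715562 -247.87827628  370.71740412] [ 1.79989146e+02 -3.43431126e-02  8.90064416e+01]
[[321.81072867  88.23649196]
 [321.17834678 195.54050355]
 [273.26680376 269.5874616 ]
 [377.07514038  57.73268797]]
```

View pics/w2.png

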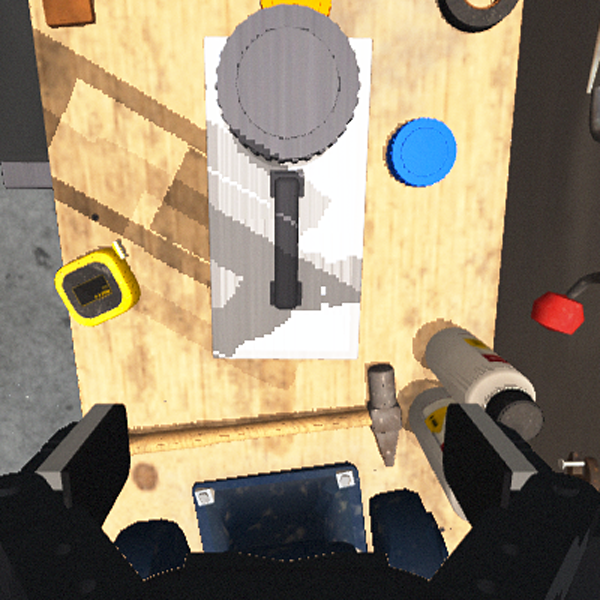

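The crop shows the can from above: corners (205,38), (372,38), (358,358), (212,358), cap (288,84), and handle bar from (287,175) to (286,305).

Run:
```python
from h import *
import json
c={k:np.array(v) for k,v in json.load(open("w2.json")).items()}
W=lambda *a:np.array(a)/1.5+[130,30]
p,e=fit([(c,W((205,38),(372,38),(358,358),(212,358)),[[-42,85,230],[42,85,230],[42,-85,230],[-42,-85,230]]),
 (c,W((288,84)),[[0,53,292]])],[512,-197,-1])
print(p,e)
t=place(p,[0,-3,248])[0];print(t)
from bench import r
st=r.sense();print(st['tool_pos'],delta(st,t,90+p[2]))
```

```text
[ 512.05457822 -196.09590526   -1.42472385] [[ 0.1 -0.2]
 [-0.6  0.6]
 [-0.6  0.1]
 [ 1.7 -0.6]
 [ 0.1 -0.1]]
[ 511.97998754 -199.09497782  248.        ]
[ 511.94715562 -247.87827628  370.71740412] (array([ 48.8,  -0.8, 122.7]), np.float64(0.4))
```

Emit:
step_arm:
  rows:
    - [[24,0,30],0.4]
    - [[49,-1,60],0.4]
    - [[49,-1,85],0.4]
    - [[49,-1,105],0.4]
    - [[49,-1,115],0.4]
    - [[49,-1,122],0.4]
    - [[49,-1,122],0.4]
  fingers: 1

```text
time: 3.35
tool_pos: [511.6, -199.5, 248.4]
tcp_rot: [-180.0, -0.0, 88.6]
ft_force: [-0.9, 0.6, 0.8]
finger_gap: 85.5
grip_force: 0.0
```

Emit:
step_arm:
  rows:
    - [[0,0,0],0]
    - [[0,0,0],0]
    - [[0,0,0],0]
    - [[0,0,0],0]
    - [[0,0,0],0]
    - [[0,0,0],0]
    - [[0,0,0],0]
    - [[0,0,0],0]
  fingers: 0
  squeeze: 100

```text
time: 4.15
tool_pos: [512.0, -200.5, 249.1]
tcp_rot: [179.9, 0.0, 88.5]
ft_force: [2.6, -0.2, 2.8]
finger_gap: 4.6
grip_force: 98.6
```

Emit:
step_arm:
  rows:
    - [[0,0,-2],0]
    - [[0,0,-4],0]
    - [[0,0,-7],0]
    - [[0,0,-10],0]
    - [[0,0,-10],0]

```text
time: 4.65
tool_pos: [511.6, -200.3, 258.8]
tcp_rot: [180.0, 0.0, 88.5]
ft_force: [0.4, 0.9, -6.3]
finger_gap: 4.6
grip_force: 98.4
```

Run:
```python
from h import *
from bench import r,snapshot,get_calibration as G
import cv2
s=r.sense();print(s)
a=snapshot("wrist")[30:480,100:540]
b=snapshot("side")[160:300,290:400]
b=cv2.resize(b,(354,450),interpolation=cv2.INTER_CUBIC)
cv2.imwrite("pics/c4.png",np.hstack([a,b]))
```

```text
{'time': 4.65, 'joint_pos': array([-2.67307460e+01, -1.13415262e+00,  9.02220676e+01, -2.16297229e-03,
        9.09086134e+01, -2.52617459e+01]), 'qd': array([-0.01974571,  0.02763341,  0.20982056,  0.05292211, -0.42881114,
        0.01771417]), 'joint_efforts': array([-3.79970076e-02, -5.22130287e+01, -5.32970524e+01,  3.67233250e-02,
        1.88926100e-01, -1.36595467e-03]), 'tool_pos': array([ 511.59000692, -200.33643201,  258.84463614]), 'tcp_rot': array([1.79997783e+02, 3.43741511e-03, 8.85309655e+01]), 'ft_force': array([ 0.41921917,  0.89546657, -6.30972833]), 'wrist_torque': array([-0.12609174, -0.00822481, -0.02976066]), 'grip_force': 98.36541127413511, 'finger_gap': 4.577121101711517}
```

View pics/c4.png

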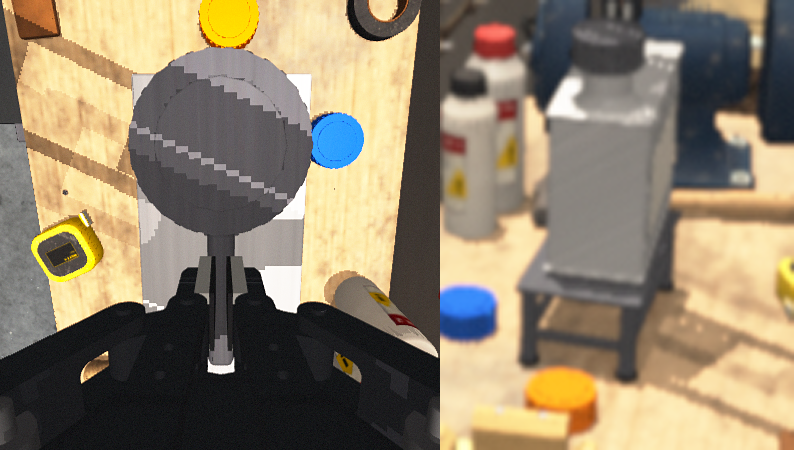

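Emit:
step_arm:
  rows:
    - [[0,0,-6],0]
    - [[5,0,-14],0]
    - [[18,1,-20],0]
    - [[40,2,-20],0]
    - [[68,4,-20],-0.5]
    - [[98,5,-20],-1]
    - [[128,7,-20],-1.5]
    - [[158,9,-20],-2]
    - [[188,10,-20],-2.5]
    - [[218,12,-20],-3]
    - [[248,14,-20],-3.4]
    - [[275,15,-20],-3.4]

```text
time: 5.95
tool_pos: [533.4, 76.8, 279.6]
tcp_rot: [179.9, -0.0, 92.0]
ft_force: [0.1, -0.4, -5.6]
finger_gap: 4.4
grip_force: 99.3
```

Emit:
step_arm:
  rows:
    - [[22,1,0],0]
    - [[40,2,0],0]
    - [[53,3,0],0]
    - [[60,3,0],0]
    - [[62,3,5],0]
    - [[62,3,15],0]
    - [[62,3,25],0]
    - [[62,3,35],0]
    - [[62,3,42],0]
    - [[62,3,45],0]
    - [[62,3,45],0]

```text
time: 7.05
tool_pos: [534.2, 136.0, 232.8]
tcp_rot: [-179.9, 0.0, 91.9]
ft_force: [0.1, -0.2, -5.2]
finger_gap: 4.3
grip_force: 99.0
```

Run:
```python
from h import *
from bench import r,snapshot,get_calibration as G
import cv2
s=r.sense();print(s['time'],s['tool_pos'],s['tcp_rot'],s['ft_force'],s['wrist_torque'])
print(delta(s,place([538.8,139.9,1.9],[0,-3.6,s['tool_pos'][2]])[0],91.9), "foot z",80+s['tool_pos'][2]-248.7)
for n in("scene","side","wrist"): cv2.imwrite(f"pics/{n}5.png",snapshot(n))
a=cv2.imread("pics/scene5.png")[180:300,210:330];b=cv2.imread("pics/side5.png")[200:370,255:365]
cv2.imwrite("pics/c5.png",np.hstack([cv2.resize(a,(420,420),interpolation=2),cv2.resize(b,(272,420),interpolation=2)]))
```

```text
7.05 [534.1681647  136.04689799 232.83317949] [-1.79931032e+02  1.02443842e-02  9.19137042e+01] [ 0.06317311 -0.21508979 -5.206793  ] [-0.05785639  0.05096083 -0.0110934 ]
(array([0.1, 4.8, 0. ]), np.float64(0.0)) foot z 64.13317949410924
```

View pics/c5.png

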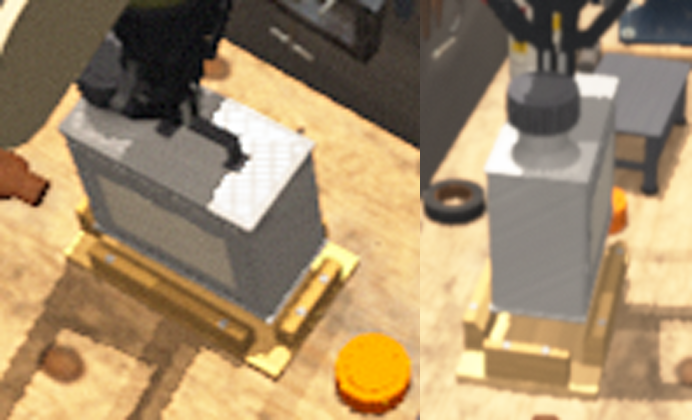

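The crop shows the can upright over the tray, slightly off to -x. I'll check the relative offset in the same scene camera.

Run:
```python
from h import *
from bench import get_calibration as G
s=G("scene")
A=lambda *a:np.array(a)/4+[225,215]
B=lambda *a:np.array(a)/3.5+[210,180]
L=lambda *a:[[x,y,46] for x,y in a]
# tray-local screw positions from the wrist fit: 
T=np.array([[518.5,241.3],[552.4,241.9],[595.9,197.2],[599.3,86.7],[559.1,38.9],[525.3,38.1],[482.1,82.4],[478,193.1]])
Q=R.from_euler('z',1.9,degrees=True).as_matrix()[:2,:2]
loc=(T-[538.8,139.9])@Q; loc=np.c_[loc,46*np.ones(8)];print(loc.round())
uv=A((48,80),(82,45),(152,33),(285,103),(308,167),(284,215),(195,230),(65,157))
print(fit([(s,uv,loc)],[538,138,2]))
print(fit([(s,B((62,130),(247,228),(315,140)),[[-42,85,214],[-42,-85,214],[42,-85,214]])],[535,138,2]))
```

```text
[[ -17.  102.   46.]
 [  17.  101.   46.]
 [  59.   55.   46.]
 [  59.  -55.   46.]
 [  17. -102.   46.]
 [ -17. -101.   46.]
 [ -59.  -56.   46.]
 [ -59.   55.   46.]]
(array([540.09456391, 140.43151636,   2.1281571 ]), array([[-0.6,  0.2],
       [-2.1,  0.3],
       [ 1.7, -0.2],
       [ 0.3, -0.3],
       [ 0.5,  2.4],
       [-0.1, -0.3],
       [ 0.1, -0.2],
       [-0.1, -0.4]]))
(array([534.60139665, 138.33815693,   3.74287064]), array([[-1.9, -0.9],
       [ 2. ,  0.4],
       [-0. ,  0.2]]))
```

Emit:
step_arm:
  rows:
    - [[0.5,3,2],0]
    - [[0.5,5,6],0]
    - [[0.5,5,12],0]
    - [[0.5,5,18],0]
    - [[0.5,5,24],0]
    - [[0.5,5,29],0]
    - [[0.5,5,34],0]
    - [[0.5,5,38],0]
    - [[0.5,5,42],0]
    - [[0.5,5,45],0]
    - [[0.5,5,47],0]
    - [[0.5,5,48],0]

```text
time: 8.4
tool_pos: [546.8, 146.6, 200.3]
tcp_rot: [178.6, -0.9, 92.2]
ft_force: [-9.9, 34.9, 57.1]
finger_gap: 4.7
grip_force: 117.5
```

Emit:
step_arm:
  rows:
    - [[0,0,1],0]
    - [[0,0,2],0]
    - [[0,0,3],0]
    - [[0,0,3.5],0]
    - [[0,0,4],0]
    - [[0,0,4],0]

```text
time: 9.0
tool_pos: [548.4, 148.4, 199.2]
tcp_rot: [178.3, -1.1, 92.3]
ft_force: [-9.1, 40.5, 65.4]
finger_gap: 4.6
grip_force: 118.9
```

Emit:
step_arm:
  rows:
    - [[0,0,-8],0]
    - [[0,0,-16],0]
    - [[0,0,-24],0]
    - [[0,0,-30],0]
    - [[0,0,-30],0]
    - [[0,0,-30],0]

```text
time: 9.6
tool_pos: [539.0, 136.5, 210.3]
tcp_rot: [-179.9, 0.0, 91.9]
ft_force: [0.5, -0.7, -7.1]
finger_gap: 4.8
grip_force: 98.8
```

Run:
```python
from h import *
from bench import r,snapshot,get_calibration as G
import cv2
s=r.sense();print(s)
print(delta(s,place([538.8,139.9,1.9],[0,-3.6,s['tool_pos'][2]])[0],91.9), "foot z",80+s['tool_pos'][2]-248.7)
for n in("scene","side","wrist"): cv2.imwrite(f"pics/{n}6.png",snapshot(n))
a=cv2.imread("pics/scene6.png")[180:300,210:330];b=cv2.imread("pics/side6.png")[200:360,255:365]
cv2.imwrite("pics/c6.png",np.hstack([cv2.resize(a,(420,420),interpolation=2),cv2.resize(b,(378,550),interpolation=2)[:420] if 0 else cv2.resize(b,(289,420),interpolation=2)]))
```

```text
{'time': 9.6, 'joint_pos': array([ 8.93064316e+00,  1.07093135e+00,  9.30683011e+01, -1.10662545e-02,
        8.59799520e+01,  7.03545655e+00]), 'qd': array([-0.13388531,  0.18775476,  0.21026942,  0.09259734, -0.14289951,
       -0.00923206]), 'joint_efforts': array([ 1.06297431e-01, -5.50923872e+01, -5.39976847e+01,  8.56125704e-02,
        1.86711905e-02, -1.20614836e-04]), 'tool_pos': array([538.97901231, 136.45229462, 210.25238494]), 'tcp_rot': array([-1.79883065e+02,  2.55524196e-02,  9.18960000e+01]), 'ft_force': array([ 0.49360099, -0.65257836, -7.12033118]), 'wrist_torque': array([-0.06321762, -0.02757965, -0.01621973]), 'grip_force': 98.77819240093231, 'finger_gap': 4.768637663817725}
(array([-0.1, -0.1, -0. ]), np.float64(-0.0)) foot z 41.55238494065583
```

View pics/c6.png

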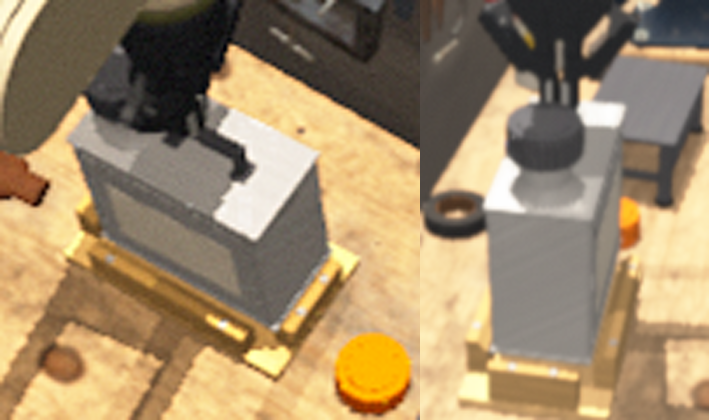

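I've now used all 10 views, so this last look gave the corner pixels: scene (73,137), (255,238), (318,152), (278,323). I'll fit the can's pose against the tray from these.

Run:
```python
from h import *
from bench import get_calibration as G
s,d=G("scene"),G("side")
B=lambda *a:np.array(a)/3.5+[210,180]
C=lambda *a:(np.array(a)-[420,0])/2.627+[255,200]
z=41.5
o=(s,B((73,137),(255,238),(318,152)),[[-42,85,z+150],[-42,-85,z+150],[42,-85,z+150]])
o2=(d,C((490,208),(492,348),(590,358)),[[42,85,z+150],[42,85,z],[-42,85,z]])
print(fit([o],[535,138,2]));print(fit([o2],[535,138,2]));print(fit([o,o2],[535,138,2]))
# tray in side cam: screws visible on near batten
loc=[[-59,55,46],[-17,101.5,46],[17,101.5,46],[59,55,46]]
print(proj(d,place([538.8,139.9,1.9],loc)), C((608,313),(572,366),(516,365),(476,338)))
```

```text
(array([540.22029255, 139.04772938,   2.67267334]), array([[-2.4, -0.6],
       [ 0.7,  0.3],
       [ 0.3,  0.1]]))
(array([543.23277059, 131.54437762,   6.05664957]), array([[-0.9, -4.3],
       [-0. ,  0.9],
       [ 1.1,  0.1]]))
(array([539.11239498, 137.39333808,   3.56187056]), array([[-2.3,  0.5],
       [ 1.5,  0.7],
       [ 0.7,  0.3],
       [-1.4, -3.2],
       [-0.4,  2.2],
       [ 0.6,  2.5]]))
[[329.01855414 330.30583878]
 [306.01156007 341.65374221]
 [290.32100608 339.62766657]
 [276.62773936 323.79678056]] [[326.56452227 319.14731633]
 [312.86067758 339.32242101]
 [291.54358584 338.94175866]
 [276.31709174 328.66387514]]
```

Emit:
step_arm:
  rows:
    - [[1.5,0,1],0]
    - [[1.5,0,3],0]
    - [[1.5,0,5],0]
    - [[1.5,0,5],0]

```text
time: 10.15
tool_pos: [539.1, 138.4, 206.0]
tcp_rot: [-179.9, 0.0, 91.9]
ft_force: [-0.5, -0.9, -5.7]
finger_gap: 4.4
grip_force: 98.7
```

Emit:
step_arm:
  rows:
    - [[0,0,1],0]
    - [[0,0,2],0]
    - [[0,0,3],0]
    - [[0,0,3],0]

```text
time: 10.55
tool_pos: [540.1, 139.1, 204.7]
tcp_rot: [179.9, -0.1, 92.0]
ft_force: [-0.1, 4.0, 1.6]
finger_gap: 4.2
grip_force: 101.6
```

Emit:
step_arm:
  rows:
    - [[0,0,1],0]
    - [[0,0,2],0]
    - [[0,0,2],0]

```text
time: 10.85
tool_pos: [540.8, 139.9, 204.1]
tcp_rot: [179.7, -0.1, 92.0]
ft_force: [-0.9, 7.9, 8.5]
finger_gap: 4.6
grip_force: 104.4
```

Emit:
step_arm:
  rows:
    - [[2,0,-3],0]
    - [[4,0,-3],0]
    - [[4,0,-1],0]
    - [[4,0,0],0]
    - [[4,0,0],0]

```text
time: 11.35
tool_pos: [538.7, 142.2, 200.5]
tcp_rot: [-179.9, 0.0, 91.9]
ft_force: [-0.8, 0.2, -7.4]
finger_gap: 4.4
grip_force: 98.8
```

Emit:
step_arm:
  rows:
    - [[0,0,1],0]
    - [[0,0,2],0]
    - [[0,0,3],0]
    - [[0,0,3],0]

```text
time: 11.75
tool_pos: [539.2, 142.4, 198.4]
tcp_rot: [-180.0, 0.0, 91.9]
ft_force: [0.2, -1.0, -6.3]
finger_gap: 4.6
grip_force: 98.7
```

Free now. I'll continue down.

Emit:
step_arm:
  rows:
    - [[0,0,2],0]
    - [[0,0,4],0]
    - [[0,0,6],0]
    - [[0,0,8],0]
    - [[0,0,8],0]

```text
time: 12.25
tool_pos: [539.0, 142.4, 190.1]
tcp_rot: [-180.0, 0.0, 91.9]
ft_force: [0.4, 0.8, -6.8]
finger_gap: 4.9
grip_force: 98.7
```

Emit:
step_arm:
  rows:
    - [[0,0,2],0]
    - [[0,0,4],0]
    - [[0,0,6],0]
    - [[0,0,6],0]

```text
time: 12.65
tool_pos: [540.0, 142.1, 185.4]
tcp_rot: [179.9, 0.0, 91.9]
ft_force: [0.3, -3.0, -1.1]
finger_gap: 4.4
grip_force: 101.6
```

Emit:
step_arm:
  rows:
    - [[0,0,1],0]
    - [[0,0,2],0]
    - [[0,0,3],0]
    - [[0,0,3],0]

```text
time: 13.05
tool_pos: [541.1, 141.3, 184.9]
tcp_rot: [179.7, 0.1, 91.9]
ft_force: [-2.2, -8.3, 13.6]
finger_gap: 4.9
grip_force: 107.0
```

Emit:
step_arm:
  rows:
    - [[0,0,-1],0]
    - [[0,0,-2],0]
    - [[0,0,-2.5],0]
    - [[0,0,-2.5],0]

```text
time: 13.45
tool_pos: [540.1, 142.1, 185.3]
tcp_rot: [179.9, 0.0, 91.9]
ft_force: [0.9, -5.2, 6.8]
finger_gap: 4.6
grip_force: 104.2
```

Emit:
step_arm:
  rows:
    - [[0,0,0],0]
    - [[0,0,0],0]
    - [[0,0,0],0]
    - [[0,0,0],0]
    - [[0,0,0],0]
    - [[0,0,0],0]
  fingers: 0.6

```text
time: 14.05
tool_pos: [539.2, 142.6, 183.9]
tcp_rot: [-180.0, -0.0, 91.9]
ft_force: [0.1, -0.7, 0.3]
finger_gap: 51.2
grip_force: 0.0
```

Emit:
step_arm:
  rows:
    - [[0,0,-20],0]
    - [[0,0,-60],0]
    - [[0,0,-100],0]
    - [[-30,0,-118],0]
    - [[-55,0,-118],0]
    - [[-55,0,-118],0]
    - [[-55,0,-118],0]
  fingers: 0

```text
time: 14.75
tool_pos: [541.1, 87.3, 301.9]
tcp_rot: [-180.0, -0.0, 91.9]
ft_force: [0.1, 1.1, 0.0]
finger_gap: -0.1
grip_force: 0.0
```

Run:
```python
from h import *
from bench import r,snapshot,get_calibration as G
import cv2,json
c=G("wrist");im=snapshot("wrist");cv2.imwrite("pics/w7.png",im);s=r.sense()
json.dump({k:np.array(v).tolist() for k,v in c.items()},open("w7.json","w"))
print(s['time'],s['tool_pos'],s['tcp_rot'])
P=[538.8,139.9,1.9]
print(proj(c,place(P,[[0,53,224],[-30,53,224],[-42,85,162],[42,85,162],[42,-85,162],[-42,-85,162],[0,17,193],[0,-49,193]])))
c2={k:np.array(v) for k,v in json.load(open("w2.json")).items()}
for cc,n,R0 in((c2,"w2full",49),(c,"w7",49)):
    g=cv2.GaussianBlur(cv2.imread(f"pics/{n}.png",0),(3,3),0)
    print(n,cv2.HoughCircles(g[0:180,200:440],cv2.HOUGH_GRADIENT_ALT,1,30,param1=200,param2=0.6,minRadius=30,maxRadius=60))
```

```text
14.8 [540.93890382  87.81966738 301.61147826] [-1.79954966e+02 -2.64155476e-02  9.19128011e+01]
[[321.47483008  85.65602279]
 [272.28529301  85.66059223]
 [265.92631063  55.2493762 ]
 [376.80262275  55.23246486]
 [368.84770607 268.5377664 ]
 [273.63936286 268.51247651]
 [321.36298421 147.82738021]
 [321.3096241  236.85642516]]
w2full [[[120.        89.        48.667805]]]
w7 [[[120.        92.        52.255997]]]
```

Run:
```python
from h import *
import cv2,json
for n,j in(("w2full","w2"),("w7","w7")):
    im=cv2.imread(f"pics/{n}.png");h=cv2.cvtColor(im,cv2.COLOR_BGR2HSV);m=(h[...,1]<60)
    for row in(60,160,185,210,235,255): 
        x=np.flatnonzero(m[row,240:400])+240
        # run containing 300
        a=300
        while m[row,a-1] or m[row,a-2]:a-=1
        b=342
        while m[row,b+1] or m[row,b+2]:b+=1
        print(n,row,a,b,end=' | ')
    for col in(285,300,345,355):
        a=240
        while m[a+1,col] or m[a+2,col]:a+=1
        print(col,a,end=' ; ')
    for col in(275,370):
        a=100
        while m[a-1,col] or m[a-2,col]:a-=1
        print('top',col,a,end=' ; ')
    # cap: dark value; report extents
    d=(h[...,2]<150)&m; print(); print('cap cols',[ (np.flatnonzero(d[rw,250:400])[[0,-1]]+250) for rw in (70,80,86,92,100)], h[86,322],h[60,280])
```

```text
w2full 60 266 377 | w2full 160 269 373 | w2full 185 270 371 | w2full 210 270 370 | w2full 235 271 369 | w2full 255 272 368 | 285 268 ; 300 268 ; 345 268 ; 355 269 ; top 275 54 ; top 370 55 ; 
cap cols [array([288, 361]), array([288, 368]), array([274, 369]), array([288, 367]), array([276, 367])] [  9  11 158] [167  15 152]
w7 60 266 377 | w7 160 270 374 | w7 185 271 373 | w7 210 271 372 | w7 235 273 371 | w7 255 273 370 | 285 271 ; 300 271 ; 345 272 ; 355 272 ; top 275 58 ; top 370 58 ; 
cap cols [array([277, 366]), array([275, 369]), array([277, 369]), array([274, 369]), array([276, 369])] [  0  10 151] [  0   0 255]
```

Emit:
step_arm:
  rows:
    - [[17,-1,30],0]
    - [[33,-1,65],0]
    - [[33,-1,85],0]
    - [[33,-1,92],0]
    - [[33,-1,95],0]
    - [[33,-1,95],0]

```text
time: 15.4
tool_pos: [539.4, 120.6, 207.8]
tcp_rot: [180.0, -0.0, 91.9]
ft_force: [0.1, 1.2, 0.5]
finger_gap: -0.1
grip_force: 0.0
```

Emit:
step_arm:
  rows:
    - [[0,0,1],0]
    - [[0,0,2],0]
    - [[0,0,4],0]
    - [[0,0,5],0]
    - [[0,0,5],0]

```text
time: 15.9
tool_pos: [539.0, 120.4, 202.0]
tcp_rot: [-180.0, 0.0, 91.9]
ft_force: [0.4, 0.1, 0.1]
finger_gap: -0.3
grip_force: 0.0
```

Emit:
step_arm:
  rows:
    - [[0,0,1],0]
    - [[0,0,2],0]
    - [[0,0,3],0]
    - [[0,0,4],0]
    - [[0,0,4],0]

```text
time: 16.4
tool_pos: [538.9, 120.4, 197.8]
tcp_rot: [-180.0, 0.0, 91.9]
ft_force: [-0.9, -0.1, 0.5]
finger_gap: 0.4
grip_force: 0.0
```

Run:
```python
from h import *
import cv2,json
c={k:np.array(v) for k,v in json.load(open("w7.json")).items()}
im=cv2.imread("pics/w7.png")
v=im.max(2)
for row in (150,165,180,200,220,240): print(row, v[row,296:348:2])
print(v[110:262:4,321])
p,e=fit([(c,np.array([[266,60],[377,60],[273,255],[370,255]]),[[-42,85-1.6,162],[42,85-1.6,162],[42*-1,-85+13,162],[42,-85+13,162]]),(c,np.array([[321.5,92.]]),[[0,53,224]])],[539,138,2]);print(p,e)
```

```text
150 [231 230 229 223 216 218 216 220  84  86 102 101  97  98  95 154 153 155
 140 255 254 254 255 255 254 254]
165 [231 231 233 222 216 217 211 211 201  61  72  83 152 154 147 151 121 247
 255 254 254 254 254 254 254 254]
180 [222 223 222 224 213 211 210 209 219  51  76  83  85  90 147 145 115 251
 254 254 254 254 254 254 254 254]
200 [229 230 229 224 215 217 209 205 210  89  77  89  87  87  79  79  66 217
 255 255 255 254 254 255 255 255]
220 [167 174 170 166 171 162 167 170 126  72  56  64  65  65  62  58  59 119
 133 162 158 163 173 164 167 160]
240 [163 170 172 167 170 165 171 168 166 162 167 164 153 148 255 254 254 252
 249 249 251 251 252 252 252 250]
[ 91  93  88  94  82  84  89  91 225 255  99 121 153 151 151 152 155 160
  83  81  87  88  86  85  65  64  68  64  65  66  67  65  46 255 253 162
 161 164]
[538.98172009 138.24675389   1.94058498] [[ 0.2  0. ]
 [-0.3 -0.1]
 [ 0.4  1.2]
 [-0.5  1.2]
 [ 0.1 -3.4]]
```

Emit:
step_arm:
  rows:
    - [[0,0,1],0]
    - [[0,0,2],0]
    - [[0,0,2],0]

```text
time: 16.7
tool_pos: [538.9, 120.4, 195.9]
tcp_rot: [-180.0, 0.0, 91.9]
ft_force: [-0.1, -1.1, -0.3]
finger_gap: -0.0
grip_force: 0.0
```

Emit:
step_arm:
  rows:
    - [[0,0,1],0]
    - [[0,0,2],0]
    - [[0,0,3],0]
    - [[0,0,3],0]

```text
time: 17.1
tool_pos: [538.9, 120.4, 192.8]
tcp_rot: [-180.0, 0.0, 91.9]
ft_force: [0.2, -1.2, 0.1]
finger_gap: 0.4
grip_force: 0.0
```

Run:
```python
from h import *
from bench import r,snapshot,get_calibration as G
import cv2
im=snapshot("wrist");cv2.imwrite("pics/w8.png",im);v=im.max(2)
o=cv2.imread("pics/c4.png").max(2)
for row in range(250,400,12): print(row,v[row,284:360:4],'|',o[row-30,184:260:4])
c=G("wrist");s=r.sense();t=s['tool_pos'];print(t)
print(proj(c,[t,t+[0,0,-11],t+[0,0,8],[539,139-16-33,193],[539,139-16+33,193]]))
```

```text
250 [173 176 175 174 177 179 176  79  67  70  69  63  67  55 168 165 165 173
 171] | [75 72 67 72 72 73 71 72 75 62 67 74 70 72 72 73 71 72 70]
262 [172 174 175 174 176 173 176  75  66  67  65  67  68  46 168 163 162 173
 165] | [178 179 184 125 146  70  75  72  71  67  66  70  71  67  62 113 179 169
 173]
274 [172 174 174 176 174 173 171 103  62  72  68  61  63  55 166 165 168 168
 171] | [175 177 180 177 184 175  47  65  74  65  69  65  58 176 166 168 173 172
 175]
286 [171 172 174 173 171 175 124  81  80  34  47  78  77  63 166 162 167 173
 255] | [178 171 174 173 111 110  84  36  73  72  69  31  86 110 108 168 175 171
 176]
298 [169 170  74  35  36  93  98  95  89  20  14 100  97  97  34  57  49 253
 252] | [182  27  27  27  96  99  99  20  75  71  68  25  98 102  95  28  24  23
 180]
310 [171  24  23  20  23  93  93  98  60  17  13  96  98  98  26  26  26  30
 239] | [ 22  23  28  96  94  97 103  22  70  71  63  19 101  98 101 100  23  26
  22]
322 [ 20  29  19  25  17 101  97  91  39  21  14  97  94  95  99  22  21  25
  19] | [ 25  28  20 103  99  92 104  17  70  70  61  19  2
[... 358 characters left out ...]
2 20 34 68 66 65 39 26 31 26 21 30 23 23]
370 [25 28 25 26 27 21 16 29 34 39 35 26 30 19 24 21 24 23 23] | [ 24  27  29  26  17  34  17  33 127 131 119  34  30  25  22  24  20  24
  25]
382 [ 24  27  27  23  26  22  28  28 255 253 255  27  32  25  26  23  27  25
  23] | [ 22  27  23  21  24  33  23 109 123 122 117 121  89  27  32  23  19  21
  28]
394 [ 24  22  19  24  24  22  22  18 239 233 225  19  25  25  31  26  27  26
  22] | [ 18  24  27  35  21  21 255 135  94 101  99  86 255  24  24  30  21  21
  28]
[538.97245601 120.43542219 192.957903  ]
[[322.7928976  297.34485219]
 [322.67367872 288.65648091]
 [322.88971114 304.40037884]
 [320.62641231 354.55044582]
 [325.73455441 223.32060792]]
```

Emit:
step_arm:
  rows:
    - [[0,0,1],0]
    - [[0,0,2],0]
    - [[0,0,3],0]
    - [[0,0,3],0]

```text
time: 17.55
tool_pos: [538.9, 120.4, 189.8]
tcp_rot: [-180.0, 0.0, 91.9]
ft_force: [-0.9, -0.5, -0.6]
finger_gap: 0.2
grip_force: 0.0
```

Emit:
step_arm:
  rows:
    - [[0,0,1],0]
    - [[0,0,2],0]
    - [[0,0,3],0]
    - [[0,0,3],0]

```text
time: 17.95
tool_pos: [538.9, 120.4, 186.9]
tcp_rot: [-180.0, 0.0, 91.9]
ft_force: [-0.1, 0.2, -0.1]
finger_gap: 0.1
grip_force: 0.0
```

Run:
```python
from h import *
from bench import r,snapshot,get_calibration as G
import cv2
c=G("wrist");im=snapshot("wrist");cv2.imwrite("pics/w9.png",im);v=im.max(2);v8=cv2.imread("pics/w8.png").max(2)
for row in range(272,300,3): print(row,v[row,296:352:3],'|',v8[row,296:352:3])
t=r.sense()['tool_pos']
for z in (-11,-5,0,5,8,15): print(z,proj(c,[t+[0,11,z],t+[0,0,z]]).round(0).tolist())
print('bar top at y=131,145',proj(c,[[539,131,193],[533,145,193],[545,145,193]]))
```

```text
272 [175 179 174 172 173 186  59  62  72  66  67  62  69  57 100 164 164 162
 168] | [171 177 177 171 175 178  59  63  70  68  64  62  61  56 173 161 165 165
 173]
275 [176 174 169 171 175 181  57  66  64  72  68  66  65  57 100 168 166 166
 169] | [175 176 174 174 175 179  59  60  67  64  66  65  63  52 179 162 166 167
 170]
278 [173 171 174 174 174 180  57  66  71  69  69  66  64  58  94 162 165 163
 167] | [171 174 171 176 173 180  55  62  72  69  65  67  62  58 181 162 160 160
 173]
281 [174 174 170 176 173 180  57  66  70  68  64  65  66  57  94 164 161 164
 169] | [175 176 174 173 174 180  58  66  68  65  64  69  58  59 174 162 166 163
 170]
284 [174 174 172 178 173 177  55  63  61  69  69  69  64  53 137 167 169 165
 171] | [176 174 172 176 171 175  55  62  68  70  61  60  62  54 173 163 165 170
 171]
287 [173 176 178 117 100  92  99  42  20  12  92  97  97  92 139 163 159 165
 169] | [177 172 172 116  93 100  91  39  22  19  94  98  95  93 175 165 164 167
 173]
290 [171 174 172  99  99  95  99  23  18  20  98  96  95 103 130 164 167 162
 168] | [175 177 174  98  99  97 100  2
[... 162 characters left out ...]
 26  19  17  98  99  97  93 172 160 155 253
 252]
296 [177 176 179  92  96 100  98  25  21  20 104 100  99  92 134 172 171 172
 255] | [175 175 176  96  95  92  98  24  17  15  99  93  95 100 175 165 255 255
 255]
299 [ 22  25  22 101  94  99  97  19  21  13  97  93  96  94  37  22  27  23
  97] | [ 19  18  21 100 101  97  95  14  22  19 100  93  97  99  32  18  21  13
  92]
-11 [[324.0, 268.0], [323.0, 289.0]]
-5 [[324.0, 272.0], [323.0, 293.0]]
0 [[324.0, 275.0], [323.0, 297.0]]
5 [[324.0, 279.0], [323.0, 302.0]]
8 [[324.0, 281.0], [323.0, 304.0]]
15 [[324.0, 287.0], [323.0, 311.0]]
bar top at y=131,145 [[323.87666652 280.86267551]
 [311.33800302 250.27541845]
 [338.77013931 251.19301374]]
```

Emit:
step_arm:
  rows:
    - [[0,0,1],0]
    - [[0,0,2],0]
    - [[0,0,3],0]
    - [[0,0,3],0]

```text
time: 18.4
tool_pos: [538.9, 120.4, 183.8]
tcp_rot: [-180.0, 0.0, 91.9]
ft_force: [-0.4, 0.7, -0.2]
finger_gap: 0.1
grip_force: 0.0
```

Emit:
step_arm:
  rows:
    - [[0,0,1],0]
    - [[0,0,2],0]
    - [[0,0,3],0]
    - [[0,0,3],0]

```text
time: 18.8
tool_pos: [539.5, 120.5, 182.4]
tcp_rot: [179.9, -0.0, 91.9]
ft_force: [-2.6, -0.8, 7.6]
finger_gap: 0.1
grip_force: 3.7
```

Emit:
step_arm:
  rows:
    - [[0,0,2],0]
    - [[0,0,5],0]
    - [[0,0,5],0]
    - [[0,0,5],0]

```text
time: 19.2
tool_pos: [542.1, 120.6, 182.8]
tcp_rot: [179.5, -0.0, 91.9]
ft_force: [-7.7, -2.0, 32.3]
finger_gap: -0.1
grip_force: 16.1
```

Emit:
step_arm:
  rows:
    - [[0,0,-30],0]
    - [[0,0,-80],0]
    - [[0,0,-120],0]
    - [[0,0,-130],0]
    - [[0,0,-130],0]
  fingers: 1

```text
time: 19.7
tool_pos: [540.3, 120.6, 308.7]
tcp_rot: [179.7, -0.0, 91.9]
ft_force: [-0.3, -0.8, -0.2]
finger_gap: 72.5
grip_force: 0.0
```

Run:
```python
from h import *
from bench import r
import cv2,json
c={k:np.array(v) for k,v in json.load(open("w7.json")).items()}
im=cv2.imread("pics/w7.png");h=cv2.cvtColor(im,cv2.COLOR_BGR2HSV)
for col in (305,321,338): print(col,[(int(a),int(b)) for a,b in zip(h[30:60:2,col,1],h[30:60:2,col,2])])
for Y in (137.5,139.9): print(Y,proj(c,place([539,Y,1.9],[[0,83,224],[-16*1.0,78.4,224],[0,23,224],[0,23,196]])).round(1).tolist())
s=r.sense();print(s['time'],s['tool_pos'],s['tcp_rot'],s['ft_force'],s['finger_gap'])
```

```text
305 [(85, 241), (83, 245), (76, 248), (79, 248), (79, 253), (31, 149), (18, 141), (18, 140), (13, 141), (12, 144), (18, 143), (19, 144), (17, 146), (14, 124), (9, 148)]
321 [(109, 246), (104, 243), (106, 246), (74, 202), (13, 142), (13, 142), (16, 144), (9, 139), (16, 144), (16, 148), (14, 145), (10, 150), (14, 148), (8, 150), (15, 150)]
338 [(105, 245), (102, 245), (94, 249), (95, 250), (122, 235), (10, 147), (16, 142), (9, 141), (15, 140), (18, 145), (14, 149), (15, 150), (14, 145), (12, 155), (19, 163)]
137.5 [[321.7, 34.9], [294.7, 43.6], [321.6, 141.1], [321.5, 142.5]]
139.9 [[321.9, 30.3], [294.8, 39.1], [321.8, 137.2], [321.7, 139.0]]
19.7 [540.25885912 120.60982913 308.71833987] [ 1.79725256e+02 -2.47351493e-02  9.19334048e+01] [-0.2681838  -0.84422654 -0.16704299] 72.48709005272416
```

Emit:
step_arm:
  rows:
    - [[35,0.5,0],0]
    - [[69.5,0.5,10],0]
    - [[69.5,0.5,40],0]
    - [[69.5,0.5,70],0]
    - [[69.5,0.5,95],0]
    - [[69.5,0.5,107],0]
    - [[69.5,0.5,113],0]
    - [[69.5,0.5,116],0]
    - [[69.5,0.5,116],0]

```text
time: 20.6
tool_pos: [537.6, 189.9, 190.6]
tcp_rot: [180.0, -0.0, 91.9]
ft_force: [0.3, -0.5, -0.1]
finger_gap: 85.1
grip_force: 0.0
```

Run:
```python
from h import *
from bench import r,snapshot,get_calibration as G
import cv2
s=r.sense();print(s['time'],s['tool_pos'],s['ft_force'],s['finger_gap'])
im=snapshot("wrist");cv2.imwrite("pics/w10.png",im)
c=G("wrist");t=s['tool_pos']
h=cv2.cvtColor(im,cv2.COLOR_BGR2HSV);v=h[...,2]
print(proj(c,[[537.2,190+30,224],[507.2,190,224],[567.2,190,224],[537.2,160,224],t+[0,0,20]]).round())
for row in(200,230,260,290,310,330): print(row,v[row,150:500:7])
print(v[140:330:5,322])
```

```text
20.6 [537.55690701 189.90129488 190.62062448] [ 0.28224419 -0.527644   -0.11237938] 85.13887160207794
[[325. 256.]
 [243. 329.]
 [400. 334.]
 [319. 399.]
 [322. 316.]]
200 [247 251 249 238 205 231 243 230 229 210 151 168 152 152 167 107 108 104
  98  93  93  90  96  97  95  96  98  95  94  95  96  95 103 105 105 239
 236 231 220 213 236 250 249 252 252 251 247 249 250 252]
230 [250 251 250 150 169 151 140 227 213 218 204 215 123 139 162 172 160 167
 172 169 170 138 135 137 140 135 134 136 141 151 251 252 251 254 254 254
 240 246 236 244 252 249 249 252 249 241 246 252 249 248]
260 [145 138 141 176 184 169 188 168 137 162 187 174 163 178 162 173 164 139
  37  42  36  44  41  65  64  64  61  67  37  36  39  36 129 204 198 202
 244 232 235 244 247 251 248 251 250 253 253 248 251 252]
290 [249 247 251 250 249 242 251 245 251 240 248 244 248 246 163  39  62  57
  65  59  54  63  66  64  63  63  64  65  67  65  59  58  61  62  43 158
 250 251 248 219 247 251 249 247 242 251 252 252 246 250]
310 [249 248 249 248 255  87  89  14  22   4 251 245 244 246  34  61  57  63
  65  61  63  67  65  61  67  59  67  59  66  61  63  66  50  61  56  65
 253 251 245 247  13  24  29  95 172 251 251 240 241 187]
330 [240  39  24  89  88  20  24  19  21  23 243 239 233 238  58  56  64  64
  60  61  60  59  67  59  68  60  66  61  65  64  61  61  68  64  55  57
 247 250 251 251  15  12  12  16  14  94  92  29 237  55]
[248 248 249 252 255 158 254 255 169 165 191  93 100  94  95  96 168 142
 140 133  44  40  37  38  61  62  61  60  62  63  66  63  62  64  62  61
  63  63]
```

Emit:
step_arm:
  rows:
    - [[0,0,2],0]
    - [[0,0,4],0]
    - [[0,0,4.5],0]
    - [[0,0,4.5],0]

```text
time: 21.05
tool_pos: [537.2, 189.9, 185.6]
tcp_rot: [180.0, 0.0, 91.9]
ft_force: [-0.1, 0.8, -0.2]
finger_gap: 85.2
grip_force: 0.0
```

Emit:
step_arm:
  rows:
    - [[0,0,0],0]
    - [[0,0,0],0]
    - [[0,0,0],0]
    - [[0,0,0],0]
    - [[0,0,0],0]
    - [[0,0,0],0]
  fingers: 0
  squeeze: 100

```text
time: 21.65
tool_pos: [537.8, 190.0, 186.3]
tcp_rot: [179.9, -0.0, 91.9]
ft_force: [1.9, 0.6, 6.4]
finger_gap: 58.0
grip_force: 106.7
```

Emit:
step_arm:
  rows:
    - [[0,0,0],-3]
    - [[0,0,-0.3],-8]
    - [[0,0,-0.5],-14]
    - [[0,0,-0.7],-20]
    - [[0,0,-0.9],-26]
    - [[0,0,-1.1],-32]
    - [[0,0,-1.3],-38]
    - [[0,0,-1.5],-44]
    - [[0,0,-1.7],-50]
    - [[0,0,-1.9],-55]
    - [[0,0,-2],-60]
    - [[0,0,-2],-60]

```text
time: 22.85
tool_pos: [536.6, 189.9, 187.0]
tcp_rot: [-179.9, -0.1, 152.0]
ft_force: [-0.1, 0.1, 0.3]
finger_gap: 58.1
grip_force: 106.5
```

Run:
```python
from bench import r
s=r.sense();print(s['tool_pos'],s['tcp_rot'],s['ft_force'],s['wrist_torque'],s['grip_force'],s['finger_gap'])
```

```text
[536.55688767 189.89606011 186.95041928] [-1.79942843e+02 -7.31998819e-02  1.52020170e+02] [-0.10235897  0.05215587  0.31748815] [0.04515753 0.03205359 0.0201925 ] 106.54978490900248 58.107634862022614
```

Emit:
step_arm:
  rows:
    - [[0,0,-0.2],-5]
    - [[0,0,-0.3],-10]
    - [[0,0,-0.4],-15]
    - [[0,0,-0.4],-18]
    - [[0,0,-0.4],-18]

```text
time: 23.35
tool_pos: [536.6, 189.8, 187.2]
tcp_rot: [-180.0, -0.1, 169.8]
ft_force: [0.1, -0.3, -0.7]
finger_gap: 57.8
grip_force: 106.6
```

Emit:
step_arm:
  rows:
    - [[0,0,-2],0]
    - [[0,0,-4],0]
    - [[0,0,-6],0]
    - [[0,0,-6],0]

```text
time: 23.75
tool_pos: [537.5, 190.0, 194.5]
tcp_rot: [180.0, 0.0, 169.9]
ft_force: [-0.2, 0.0, -0.9]
finger_gap: 57.7
grip_force: 106.6
```

Emit:
step_arm:
  rows:
    - [[0,0,-4],0]
    - [[0,0,-9],0]
    - [[0,0,-15],0]
    - [[0,0,-22],0]
    - [[0,0,-28],0]
    - [[0,0,-32],0]
    - [[0,0,-32],0]
    - [[0,0,-32],0]
    - [[0,0,-32],0]

```text
time: 24.65
tool_pos: [537.0, 189.9, 225.5]
tcp_rot: [-180.0, -0.0, 169.9]
ft_force: [-0.3, 0.3, -1.4]
finger_gap: 57.7
grip_force: 106.6
```

Run:
```python
from h import *
from bench import r,snapshot,get_calibration as G
import cv2
s=r.sense();print(s['time'],s['tool_pos'],s['tcp_rot'],s['ft_force'],s['wrist_torque'])
c=G("side");im=snapshot("side");cv2.imwrite("pics/side11.png",im);v=im.max(2);sat=cv2.cvtColor(im,cv2.COLOR_BGR2HSV)[...,1]
for e in(0,15): print(e,proj(c,[[537,189,z] for z in (162,205,220-1,220+e,248)]).round().tolist())
u=proj(c,[[537,189,225]])[0].astype(int)
for k in(-20,-10,-4,0,4,10,20): print(k,v[u[1]-25:u[1]+50:3,u[0]+k])
c=G("scene");im=snapshot("scene");v=im.max(2)
print(proj(c,place([539,137.5,1.9],[[-42,85,162],[-42,-85,162],[42,-85,162]])).round(1).tolist())
cv2.imwrite("pics/scene11.png",im)
```

```text
24.65 [536.97580568 189.86468444 225.54780806] [-1.79982694e+02 -3.62932695e-02  1.69931023e+02] [-0.2981517  0.3182109 -1.3891148] [0.00054674 0.02346394 0.00015461]
0 [[303.0, 281.0], [303.0, 264.0], [303.0, 258.0], [303.0, 257.0], [303.0, 245.0]]
15 [[303.0, 281.0], [303.0, 264.0], [303.0, 258.0], [303.0, 251.0], [303.0, 245.0]]
-20 [ 53  69 198 235 239 250 251 251 250 253 253 253 253 252 251 243 245 252
 254 254 173 147 146 144 148]
-10 [ 39  38  40  38  36  40  40  41  74 144 144 129 155 220 221 223 133 142
 165 200 172 140 146 141 141]
-4 [ 78  47  41  46 115 118 117 115 119 127 115  91 142 141 142 142 141 143
 153 158 153 145 142 140 142]
0 [ 72  65  67  68  69  66  65  65  65  90 127  76 142 141 142 141 142 144
 162 164 172 145 145 145 145]
4 [ 36  63  69  70  70  66  59  59  58  93 109  98 141 143 137 139 139 143
 156 164 174 141 145 145 140]
10 [ 86  92  69  66  67  62  63  63  81 125 159 219 171 216 142 139 128 143
 150 153 171 152 142 142 145]
20 [108 178 143 143 143 141 142 227 254 252 252 252 250 247 148 147 144 141
 126 121 116 116 128 139 145]
[[230.4, 224.5], [284.1, 254.5], [301.7, 230.3]]
```

```bash
python3 -c "
from bench import r
print(r.hand_in())"
```

```text
the job is handed in; nothing more can be done
None
```

I handed the job in at about 25 s of the 50 s allowed: the can is let go in the tray, the cap is off, and the gripper holds it about 15 mm above the mouth. It gave no verdict. The can jammed on a tray edge on the first try, up to about 65 N at the wrist, and went in once I shifted it 4 mm; 32 N on its handle afterwards didn't move it.

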